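# Snap a work lamp into its charging cradle

## Task

Put the blue work lamp back on charge: lower it sideways between the two spring clips of the cradle, its yellow tail towards the charging head but clear of the brass contact, and press it gently until it snaps fully home in both clips. Then slide it along in the clips until its tail can be felt to press the sprung brass contact in by a millimetre or two, no more, and let go so that it stays there. Do not force the clips, and leave the other things on the bench where they are.

Things in the scene. Friction and masses are not known exactly. Their poses are not given: they have to be found in the camera images.
- lamp: blue round work lamp, 160 long: barrel 22 in diameter over the middle 128, then at each end a hexagonal collar 16 long, 27 across flats (tail yellow, light end black); 0.08 to 0.15 kg. Lies on its flats, axis 13.5 above the bench. Origin: middle of its axis; x along the axis to the yellow tail. Grip the barrel across, within 10 of its middle: the clips take it on both sides of the grip. (mm)
- lamp_tail (a point): centre of the flat end face of the yellow tail, 80 mm from the lamp's origin along its +x
- cradle: charging cradle, fixed: light grey rail 250 long (x -70 to +180), 44 wide, 8 thick, with two spring clips and at its +x end the charging head with its brass contact. Origin: on the bench midway between the clips; x along the rail to the head, z up. The 70 between the clips is free for fingers down to the rail. Do not press down with more than 20 N. (mm)
- seat (a point): middle of the seated lamp's axis line: midway between the clips, 36 mm above the bench, axes as the cradle's. Snap the lamp in with its middle at x = -14 to -9 mm here (tail face at 66 to 71 mm), clear of the contact. Snapped in, it slides along x against 4 to 12 N of steady friction (0.4 to 0.9 N more for each N of pressing down); the clips hold its barrel up to x = +15 mm.
- clip_far (a point): the clip away from the charging head, at its seat, 42 mm from the middle: two sprung steel leaves 12 mm wide, open upwards; mouth 27 mm wide at 53 mm above the bench, narrowing to 16 mm at 43.5 mm, over a rigid black saddle whose top is 25 mm up.
- clip_charger (a point): the other, equal clip, 42 mm from the middle towards the charging head. Pressed straight down, the lamp spreads the leaves of both clips (about 10 to 18 N in all, mostly with its axis 52 to 45 mm above the bench), then snaps and is drawn down on the rigid saddles, axis 36 mm up, where the force climbs steeply.
- charger: grey charging head, 34 long, 56 wide, 64 tall, fixed on the rail; origin on the bench under its clip-side face, 105 from the cradle's. On the seated lamp's axis line it carries a dark sleeve with a sprung brass pin (11 thick). The pin's resting tip is set anywhere from 74 to 91 along x from the seat: not measured, so feel for it. Pin: 2 N at first touch, 1.2 N more per mm, travel 6; press it with 3 to 5 N. (mm)
- oil_bottle: blue squeeze bottle with a white cap, 45x45x120, standing at the back (bystander; mm, origin at the centre of its underside)
- glue_bottle: white bottle with a yellow band and a red cap, 57x57x150, standing at the back (bystander; mm, origin at the centre of its underside)
- jar_pins: small jar with a yellow lid, 60x60x75, standing at the back (bystander; mm, origin at the centre of its underside)
- tape_roll: roll of yellow tape, 91x91x24, lying flat at the back (bystander; mm, origin at the centre of its underside)
- belt_ring: open brown ring, 104x104x50, standing at the back (bystander; mm, origin at the centre of its underside)
Mind the look-alikes: they are no part of the job. Of the things shaped like the charger, the grey one is meant.

How it is judged:
By the outcome, as a careful person would: the job done as asked, in the order asked, and still so for the second after the job is handed in, with the robot touching nothing.
It also fails if it takes over 69 s, if anything falls off the work surface, if the arm or the gripper's body presses on something with over 40 N, if the wrist force passes 120 N, or if a joint passes its speed limit or range.

## Robot

A 6-joint arm with a two-finger parallel gripper is mounted at the origin on a cart in front of the work surface, level with it; the furniture and walls round the work are solid. World frame = base frame: x ahead of the robot, y to its left, z up, the work surface at z = 0. Lengths are in m, angles in degrees, forces in N, time in s.
With the tool pointing down it reaches from about 0.375 to 0.9 m from the base axis. Payload 3.1 kg.
Tool frame: the origin (TCP) lies on the mounting face of the last link; the fingertips stand 182 mm ahead of it and the grasp point (between the pads) lies 164 mm ahead of it; z points along the fingers, y is the line along which they close (so a half turn about z gives the same grasp; the last joint's range is limited). The gripper opens to 87 mm and grips with 3 to 60 N. Pads are 19 mm wide; open, the fingers measure 117 mm over their backs; the gripper's body (75 mm by 190 mm) begins 51 mm behind the grasp point.
Start: joints at [61.908, 30.224, 82.088, -0, 67.689, -10.227], TCP at [0.192, 0.595, 0.405] pointing down, gripper open.
Joint ranges: [-176.69, 176.69], [-43.24, 126.21], [12.49, 139.97], [-82, 262], [0, 151.66], [-163.58, 163.58]. Speed limits (degrees/s): [159.86, 159.86, 180, 180, 180, 180].

## Interface

Orientations are given as a 3x3 rotation matrix whose columns are the frame's x, y, z axes.
In Python, from bench import robot gives the robot as it stands.
- The arm moves only by the tool arm_command, never from a script. Its argument "deltas" is a list of rows, each a list of 7 numbers: the shift along the tool's x, y, z in units of 30 mm (1.0 is 30 mm), then the turn, a rotation vector about the tool's x, y, z in rad, then the closure, from 0 (fully open) to 1 (shut). In form: [[dx, dy, dz, wx, wy, wz, grip], ...]. A call has exactly 8 rows; each row shifts and turns the commanded pose from where the row before left it, along the tool's axes as they then stand; what a row does not reach is not made up. A row lasts 1/8 s, in which the tool goes at most 62.5 mm and 10.7 degrees, less where a joint would pass 70% of its speed; a pose out of reach is approached as far as the arm can. A call is refused whole if a number of a shift passes 1 or a number of a turn 0.188, either way. A call with a gripper value outside its range is refused whole. The fingers move at their own pace and stop on an object; "newtons" is the grip in N (left out, the last holds). Time passes only in rows, so rows that do not move let the fingers close, or fill a call up. It gives the time, the measured TCP pose, the force, the opening and the grip force at its end, in the units of the state.
- robot.observe(): the state, without advancing time (a new reading comes with each control period).
- robot.grab_frame(name): name is "scene" or "top"; returns the picture (420x560x3 uint8, red, green, blue); there is no depth.
- robot.get_calibration(name): a dict with "K" (3x3 intrinsics, pixels), "dist_coeffs" ([k1, k2, p1, p2, k3] as OpenCV has them; the pictures are not rectified), "R" (3x3) and "t" (3): a world point X has camera coordinates R X + t. Camera axes: x right, y down, z forward; pixel columns grow to the right and rows downward; lengths in m; the calibration is good to about 2 mm. A picture is of the moment at which its call begins. get_calibration takes no time and is no camera call.
- robot.sign_off(): hands the job in; it is judged then, once.
Trained networks look in the newest picture that a camera, given by its name, has taken for a name from the list of things; names that differ only in an ending like _2 or _b are one class to them, and where a whole thing is asked for, a point or a joint stands for the part that bears it (a point fixed in the world has none). Each returns a list of dicts, best first, with "confidence" (0 to 1); they miss things now and then, are a little off and sometimes report something else, mostly with a low value. They report only what shows in the picture. A call takes as long as a camera call. They do not tell look-alikes from the thing itself.
- robot.find_in(camera, label): "point" ([column, row] in pixels, amid what is visible of it).
- robot.cut_out(camera, label): "pixels" (420x560 bool, what is visible of it) and "point" ([column, row] in pixels, amid what is visible of it).
- robot.spot_point(camera, label): "point" ([column, row] in pixels: a listed point, or the origin of a listed thing).
The state is a dict: "clock": time; "joint_pos": joint angles; "joint_velocities": joint speeds; "joint_torque": joint torques, N m; "tcp_pos": TCP position; "tcp_rot": TCP orientation; "wrist_force": force on the tool from outside, world axes, zero at the start; "wrist_torque": the same for the moment, N m; "finger_gap": finger opening in m; "finger_force": force on a finger pad.
Only numpy, scipy, OpenCV 4.12 (cv2) and the standard library are available. Lean on these libraries where they do the work, as an engineer would, in place of code of your own. Each camera call takes 0.05 s, during which the arm holds its last target. There are 200 camera calls.

## Working session

There is one attempt and no reset: what is moved stays moved. The work goes in short steps, Python scripts to look and compute and a tool call to move; the robot and the scene stay as the last step left them, time stands still between calls to the robot, and variables do not carry over. Pictures are saved under pics/ and viewed, at most 10 in all, crops included, and the job is handed in when it is done.

Besides the shell and the picture viewer there is one more tool, called after ">>>" as name([rows], argument=value, ...), one row to a line, values as JSON. arm_command: Moves the arm, as the interface text tells. Its arguments: {"type":"object","properties":{"deltas":{"type":"array"},"newtons":{"type":"number"}},"required":["deltas"]}

```bash
mkdir -p pics; ls
python3 - <<'E'
from bench import robot
import cv2,numpy as np
ims=[]
for n in("scene","top"):
    im=robot.grab_frame(n); cv2.imwrite(f"pics/{n}0.png",im[:,:,::-1])
    c=robot.get_calibration(n); print(n,c)
    for l in("lamp","lamp_tail","cradle","seat","clip_far","clip_charger","charger"):
        r=robot.spot_point(n,l); print(l,[(np.round(a["point"],1).tolist(),round(a["confidence"],2)) for a in r[:4]])
s=robot.observe();print(s)
E
```

```text
pics
scene {'K': array([[462.15049885,   0.        , 274.06915018],
       [  0.        , 462.15049885, 207.94632823],
       [  0.        ,   0.        ,   1.        ]]), 'dist_coeffs': array([-0.03451446,  0.        ,  0.        ,  0.        ,  0.        ]), 'R': array([[ 0.75111104, -0.65981231,  0.02190728],
       [-0.34838899, -0.42434619, -0.83579628],
       [ 0.56076494,  0.62014356, -0.54860245]]), 't': array([-0.34813617,  0.32190334,  0.94620531])}
lamp [([351.3, 298.3], 0.58)]
lamp_tail [([327.9, 277.1], 0.56)]
cradle [([331.6, 235.9], 0.7), ([256.1, 220.5], 0.56)]
seat [([255.2, 211.0], 0.85)]
clip_far [([263.0, 216.0], 0.89), ([379.3, 256.1], 0.75)]
clip_charger [([248.8, 203.3], 0.88), ([334.1, 231.7], 0.45)]
charger [([187.4, 178.3], 0.8), ([239.5, 206.6], 0.7), ([202.5, 191.6], 0.64)]
top {'K': array([[438.15788737,   0.        , 284.97614721],
       [  0.        , 438.15788737, 213.05034347],
       [  0.        ,   0.        ,   1.        ]]), 'dist_coeffs': array([0.0491684, 0.       , 0.       , 0.       , 0.       ]), 'R': array([[ 0.00950826, -0.99994017,  0.
[... 566 characters left out ...]
, -1.02264763e+01]), 'joint_velocities': array([-0.0287879 ,  0.0622239 ,  0.03899211,  0.06303266, -0.0251656 ,
       -0.05084104]), 'joint_torque': array([ 7.57861671e-04, -4.39955771e+01, -1.76979446e+01,  6.35215756e-02,
        5.03518910e-02, -3.18250045e-05]), 'tcp_pos': array([0.19167111, 0.59486002, 0.40478403]), 'tcp_rot': array([[-9.51792439e-01,  3.06742808e-01,  4.38066095e-05],
       [ 3.06742810e-01,  9.51792438e-01,  5.62622975e-05],
       [-2.44367446e-05,  6.69873919e-05, -9.99999997e-01]]), 'wrist_force': array([ 0.69671508,  0.01308529, -0.54894718]), 'wrist_torque': array([ 0.02519396, -0.01556518,  0.02053838]), 'finger_force': 0.0, 'finger_gap': 0.08680306537053661}
```

View pics/top0.png

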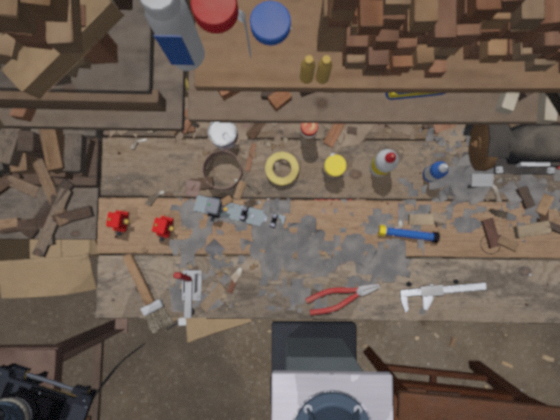

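View pics/scene0.png

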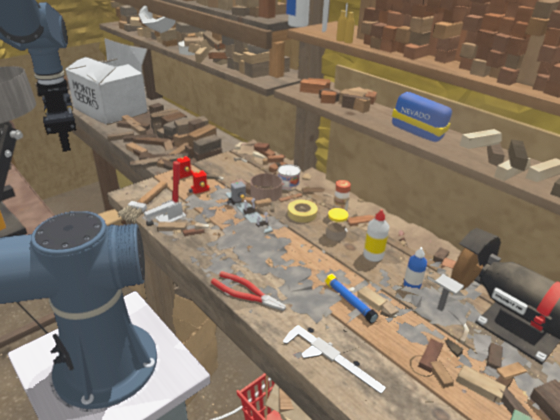

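Top picture: the lamp is at (408,235), with its yellow tail at (383,231) and black end at (434,238). The grey charging head is at (207,206) and the rail runs right to about (285,220). Look-alikes: red heads at (118,221) and (163,226), and, by colour only, the blue oil bottle at (438,172), blue tin at (270,22) and the blue box on the shelf. By the description I choose the lamp at (408,235) and the grey head at (207,206).

```bash
cat > h.py <<'E'
from bench import robot
import cv2,numpy as np
C={n:robot.get_calibration(n) for n in("scene","top")}
def proj(n,P):
    c=C[n]; return cv2.projectPoints(np.asarray(P,float).reshape(-1,3),cv2.Rodrigues(c["R"])[0],c["t"],c["K"],c["dist_coeffs"])[0][:,0]
def plane(n,px,z):
    c=C[n]; u=cv2.undistortPoints(np.asarray(px,float).reshape(-1,1,2),c["K"],c["dist_coeffs"])[:,0]
    d=np.c_[u,np.ones(len(u))]@c["R"]; o=-c["R"].T@c["t"]
    return o+d*((z-o[2])/d[:,2])[:,None]
def frame(x,y,a):
    ca,sa=np.cos(a),np.sin(a); return lambda P:np.asarray(P)@np.array([[ca,sa,0],[-sa,ca,0],[0,0,1]])+[x,y,0]
E
python3 - <<'E'
from h import *
from scipy.optimize import least_squares
det={}
for n in C:
    robot.grab_frame(n)
    for l in("lamp","lamp_tail","seat","clip_far","clip_charger","charger"):
        r=robot.spot_point(n,l)
        det[n,l]=[np.array(a["point"]) for a in r]
def pick(n,l,p): 
    d=[q for q in det[n,l] if np.linalg.norm(q-p)<16]; return min(d,key=lambda q:np.linalg.norm(q-p)) if d else None
ex={("top","seat"):(258,216),("top","clip_far"):(272,219),("top","clip_charger"):(244,212),("top","charger"):(221,211),
("scene","seat"):(255,211),("scene","clip_far"):(263,216),("scene","clip_charger"):(249,203),("scene","charger"):(239,206)}
L={"seat":[0,0,.036],"clip_far":[-.042,0,.036],"clip_charger":[.042,0,.036],"charger":[.105,0,0]}
obs=[(n,L[l],pick(n,l,p),l) for (n,l),p in ex.items()]; obs=[o for o in obs if o[2] is not None]
f=lambda v:np.concatenate([(proj(n,frame(*v)(np.array([p])))[0]-q) for n,p,q,l in obs])
s=plane("top",[(258,216),(243.5,210)],.036);d=s[1]-s[0]
r=least_squares(f,[s[0][0],s[0][1],np.arctan2(d[1],d[0])],loss="soft_l1",f_scale=1.5)
print("cradle",r.x,np.degrees(r.x[2]));print([(o[0],o[3]) for o in obs],r.fun.round(1).tolist())
# lamp
for n in C:
    m=robot.cut_out(n,"lamp")
    im=robot.grab_frame(n); hsv=cv2.cvtColor(im,cv2.COLOR_RGB2HSV)
    for k in m[:2]:
        M=k["pixels"].astype(bool); print(n,"cut",k["confidence"],k["point"],M.sum())
        ys,xs=np.nonzero(M); P=plane(n,np.c_[xs,ys],.0135)[:,:2]; c=P.mean(0); u=np.linalg.svd(P-c)[2][0]
        t=(P-c)@u; ye=M&(hsv[...,0]>18)&(hsv[...,0]<38)&(hsv[...,1]>120)
        yy=plane(n,np.argwhere(ye)[:,::-1],.0135)[:,:2].mean(0)
        if (yy-c)@u<0:u=-u;t=-t
        print(" mid",c+u*(t.max()+t.min())/2,"mean",c,"ang",np.degrees(np.arctan2(u[1],u[0])),"len",np.ptp(t))
    im=im.copy()
    F=frame(*r.x)
    for a,b in(([-.07,-.022,.008],[-.07,.022,.008]),([-.07,.022,.008],[.105,.022,.008]),([-.07,-.022,.008],[.105,-.022,.008]),([.105,-.028,.064],[.105,.028,.064]),([.105,-.028,.064],[.139,-.028,.064]),([.139,-.028,.064],[.139,.028,.064]),([.105,.028,.064],[.139,.028,.064]),([-.042,-.0135,.053],[-.042,.0135,.053]),([.042,-.0135,.053],[.042,.0135,.053])):
        pass
    x,y=(175,175) if n=="top" else (210,165)
    cr=cv2.resize(im[y:y+70,x:x+120],None,fx=6.5,fy=4*6.5/4,interpolation=cv2.INTER_CUBIC)
    for a,b in(([-.07,-.022,.008],[-.07,.022,.008]),([-.07,.022,.008],[.105,.022,.008]),([-.07,-.022,.008],[.105,-.022,.008]),([.105,-.028,.064],[.105,.028,.064]),([.105,-.028,.064],[.139,-.028,.064]),([.139,-.028,.064],[.139,.028,.064]),([.105,.028,.064],[.139,.028,.064]),([-.042,-.0135,.053],[-.042,.0135,.053]),([.042,-.0135,.053],[.042,.0135,.053])):
        q=(proj(n,F([a,b]))-[x,y]+.5)*6.5; q=q.astype(int)
        cv2.line(cr,q[0].tolist(),q[1].tolist(),(255,0,255),1)
    globals()[n]=cr[:300]
    if n=="scene": sc=cr
h=np.vstack([cv2.resize(sc,(560,300)),cv2.resize(im[185:260,340:480],(560,300),interpolation=cv2.INTER_CUBIC)]); cv2.imwrite("pics/a1.png",h[:,:,::-1]); cv2.imwrite("pics/a2.png",cr[:,:,::-1])
E
```

```text
cradle [0.56953443 0.2004414  1.44193443] 82.61675731450684
[('top', 'seat'), ('top', 'clip_far'), ('top', 'clip_charger'), ('top', 'charger'), ('scene', 'seat'), ('scene', 'clip_far'), ('scene', 'clip_charger'), ('scene', 'charger')] [2.0, -0.2, 0.8, -1.0, -1.2, 1.8, 1.4, -2.8, -1.9, -0.6, 0.5, 0.9, -1.9, -1.0, -0.7, -1.5]
scene cut 0.92 [351.7, 300.5] 702
 mid [ 0.52623926 -0.2050175 ] mean [ 0.52540557 -0.21112122] ang 82.2223213108583 len 0.17908153549781686
top cut 0.71 [407.3, 235.2] 496
 mid [ 0.52369459 -0.20750696] mean [ 0.52357921 -0.20845333] ang 83.04918074881793 len 0.16380202168151378
```

View pics/a1.png

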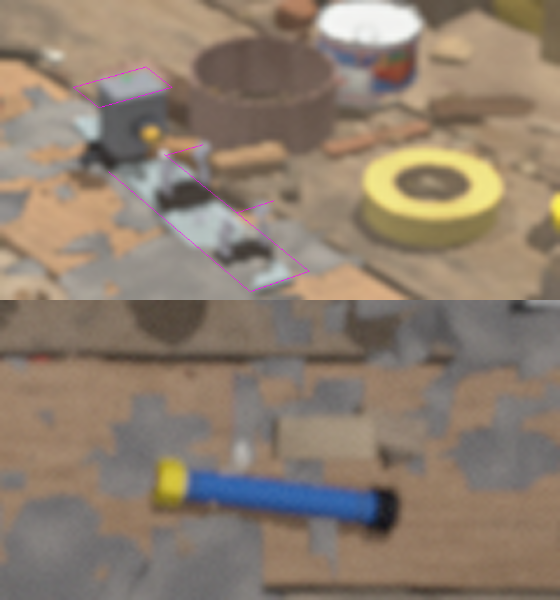

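View pics/a2.png

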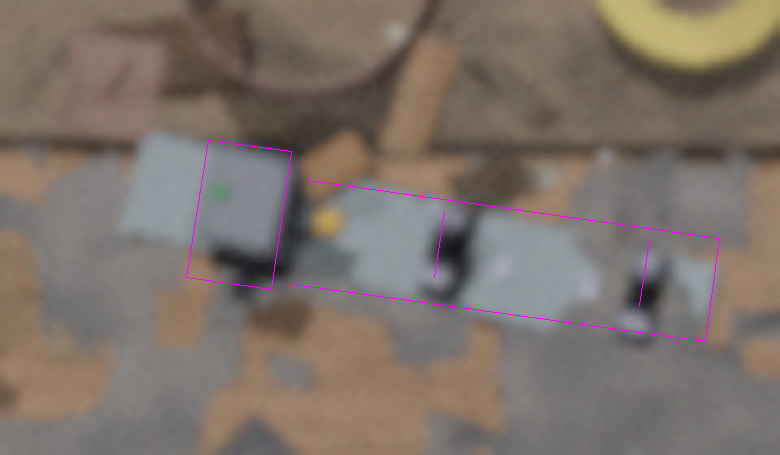

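Zoom: the lamp is blue with a yellow tail and black end, as chosen. The drawn cradle outline is about 5° off: the real rail's left end is at crop (135,183), the clips at (448,250) and (645,293), and the pin at (328,222). I'll refit with these.

```bash
cat > fit.py <<'E'
from h import *
from scipy.optimize import least_squares
T=lambda p:np.array(p)/6.5-.5+[175,175]
S=lambda p:np.array(p)/[560/120,300/70]-.5+[210,165]
# (cam, pixel, local point or None=pin)
obs=[("top",T((135,183)),[.18,0,.008]),("top",T((448,248)),[.042,0,.05]),("top",T((645,291)),[-.042,0,.05]),("top",T((328,222)),None),("scene",S((150,133)),None)]
def f(v):
    F=frame(*v[:3]); return np.concatenate([proj(n,F([p if p else [v[3],0,.036]]))[0]-q for n,q,p in obs]+[[(v[3]-.0825)*100]])
r=least_squares(f,[.57,.2,1.36,.082]);v=r.x
print(v,np.degrees(v[2]),r.fun.round(1).tolist())
F=frame(*v[:3])
E3=[([-.07,-.022,.008],[-.07,.022,.008]),([-.07,.022,.008],[.18,.022,.008]),([-.07,-.022,.008],[.18,-.022,.008]),([.18,-.022,.008],[.18,.022,.008]),([.105,-.028,.064],[.105,.028,.064]),([.105,-.028,.064],[.139,-.028,.064]),([.139,-.028,.064],[.139,.028,.064]),([.105,.028,.064],[.139,.028,.064])]
for s in(-1,1):
  for w in(-.006,.006): E3.append(([s*.042+w,-.0135,.053],[s*.042+w,.0135,.053]))
  for w in(-.0135,.0135): E3.append(([s*.042-.006,w,.053],[s*.042+.006,w,.053]))
out=[]
for n,(x,y),h in(("top",(185,185),45),("scene",(225,175),55)):
    im=np.mean([robot.grab_frame(n).astype(float) for _ in range(4)],0).astype(np.uint8)
    cr=cv2.resize(im[y:y+h,x:x+110],None,fx=7,fy=7,interpolation=cv2.INTER_CUBIC)
    if n=="scene": cr=cr[:, :]
    for a,b in E3:
        q=(((proj(n,F([a,b]))-[x,y]+.5)*7)*16).astype(int); cv2.line(cr,q[0].tolist(),q[1].tolist(),(255,0,255),1,cv2.LINE_AA,4)
    out.append(cr[:, :])
h=np.vstack(out)[:600]; cv2.imwrite("pics/b%d.png"%np.random.randint(9999),h[:,:,::-1]); import os;print(sorted(os.listdir("pics")))
E
python3 fit.py; mv pics/b*.png pics/fit1.png
```

```text
[0.56550111 0.19901729 1.35990904 0.09347896] 77.91704869126026 [-0.1, 0.0, -0.4, -0.2, 0.3, 0.1, -0.3, 0.0, 0.4, 1.1, 1.1]
['a1.png', 'a2.png', 'b5432.png', 'scene0.png', 'top0.png']
```

View pics/fit1.png

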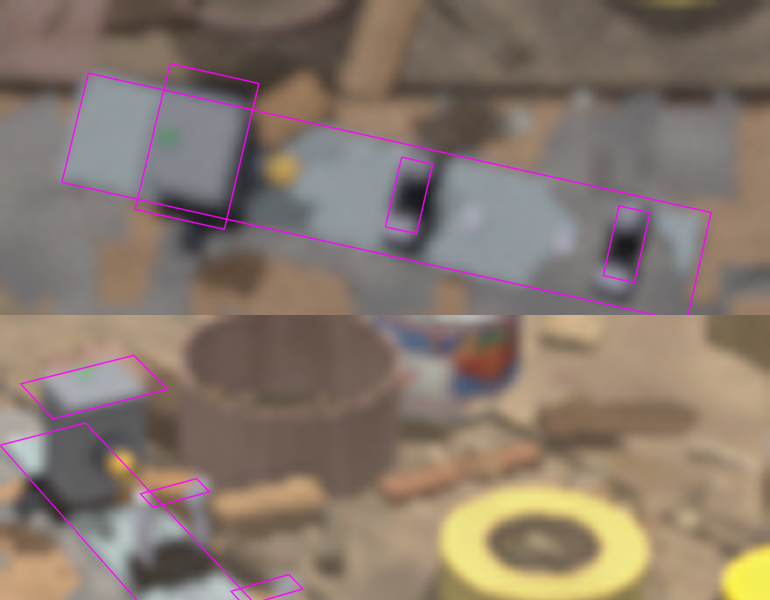

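The refit outline matches the rail ends (crop 75,130 to 705,260), clips at (413,195) and (625,245), and head at (205,148). That puts the cradle at about (0.565, 0.199), 77.9°. Moving to the lamp.

```bash
cat > plan.py <<'E'
# python3 plan.py x y z yawx(deg of tool x) nrows : rows in tool axes
import sys; from h import *
s=robot.observe();p=s["tcp_pos"];R=s["tcp_rot"]
x,y,z,a=map(float,sys.argv[1:5]);n=int(sys.argv[5])
t=np.radians(a);Rt=np.array([[np.cos(t),np.sin(t),0],[np.sin(t),-np.cos(t),0],[0,0,-1]])
w=cv2.Rodrigues(R.T@Rt)[0][:,0];d=(np.array([x,y,z])-p)/n
print("wrot/row",(w/n).round(4).tolist())
for k in range(n):
    Rk=R@cv2.Rodrigues(w*k/n)[0]; print((Rk.T@d/.03).round(3).tolist())
print(p.round(4).tolist(),"yaw",np.degrees(np.arctan2(R[1,0],R[0,0])).round(2),"F",s["wrist_force"].round(1).tolist(),s["finger_gap"],s["clock"])
E
python3 plan.py .42 .40 .40 83 8
```

```text
wrot/row [-0.0, 0.0, 0.1726]
[-1.154, -0.481, 0.02]
[-1.22, -0.275, 0.02]
[-1.249, -0.062, 0.02]
[-1.241, 0.154, 0.02]
[-1.196, 0.365, 0.02]
[-1.116, 0.565, 0.02]
[-1.002, 0.748, 0.02]
[-0.859, 0.909, 0.02]
[0.1917, 0.5948, 0.4047] yaw 162.13 F [0.6, 0.6, 0.1] 0.08667082217888077 2.1
```

>>> arm_command([
  [-0.95, -0.4, 0, 0, 0, 0.1726, 0],
  [-0.98, -0.22, 0, 0, 0, 0.1726, 0],
  [-1, -0.05, 0, 0, 0, 0.1726, 0],
  [-1, 0.13, 0, 0, 0, 0.1726, 0],
  [-0.97, 0.3, 0, 0, 0, 0.1726, 0],
  [-0.9, 0.45, 0, 0, 0, 0.1726, 0],
  [-0.8, 0.6, 0, 0, 0, 0.1726, 0],
  [-0.8, 0.7, 0, 0, 0, 0.1726, 0],
], newtons=20)

```text
clock: 3.1
tcp_pos: [0.376, 0.4339, 0.4049]
tcp_rot: [[0.127, 0.992, 0.0], [0.992, -0.127, 0.0], [0.0, 0.0, -1.0]]
wrist_force: [0.1, -0.1, 0.5]
finger_gap: 0.0872
finger_force: 0.0
```

>>> arm_command([
  [-1, 0.2, 0, 0, 0, 0, 0],
  [-1, 0.2, 0, 0, 0, 0, 0],
  [-1, 0.2, 0, 0, 0, 0, 0],
  [-1, 0.2, 0, 0, 0, 0, 0],
  [-1, 0.2, 0, 0, 0, 0, 0],
  [-1, 0.2, 0, 0, 0, 0, 0],
  [-1, 0.2, 0, 0, 0, 0, 0],
  [-1, 0.2, 0, 0, 0, 0, 0],
])

```text
clock: 4.1
tcp_pos: [0.3938, 0.1895, 0.405]
tcp_rot: [[0.121, 0.993, 0.001], [0.993, -0.121, 0.0], [0.0, 0.001, -1.0]]
wrist_force: [0.8, 1.3, 0.8]
finger_gap: 0.0872
finger_force: 0.0
```

```bash
python3 plan.py .524 -.207 .30 83 16
```

```text
wrot/row [0.0, -0.0, 0.0]
[-0.787, 0.369, 0.219]
[-0.787, 0.369, 0.219]
[-0.787, 0.369, 0.219]
[-0.787, 0.369, 0.219]
[-0.787, 0.369, 0.219]
[-0.787, 0.37, 0.219]
[-0.787, 0.37, 0.219]
[-0.787, 0.37, 0.219]
[-0.787, 0.37, 0.219]
[-0.787, 0.37, 0.219]
[-0.787, 0.37, 0.219]
[-0.787, 0.37, 0.219]
[-0.787, 0.37, 0.219]
[-0.787, 0.37, 0.219]
[-0.787, 0.37, 0.219]
[-0.787, 0.37, 0.219]
[0.3938, 0.1895, 0.405] yaw 83.03 F [0.8, 1.3, 0.8] 0.08715697730629682 4.1
```

>>> arm_command([
  [-0.8, 0.37, 0.22, 0, 0, 0, 0],
  [-0.8, 0.37, 0.22, 0, 0, 0, 0],
  [-0.8, 0.37, 0.22, 0, 0, 0, 0],
  [-0.8, 0.37, 0.22, 0, 0, 0, 0],
  [-0.8, 0.37, 0.22, 0, 0, 0, 0],
  [-0.8, 0.37, 0.22, 0, 0, 0, 0],
  [-0.8, 0.37, 0.22, 0, 0, 0, 0],
  [-0.8, 0.37, 0.22, 0, 0, 0, 0],
])

```text
clock: 5.1
tcp_pos: [0.4589, -0.0119, 0.3519]
tcp_rot: [[0.122, 0.993, 0.001], [0.993, -0.122, -0.0], [-0.0, 0.001, -1.0]]
wrist_force: [-0.1, -0.1, -0.1]
finger_gap: 0.087
finger_force: 0.0
```

>>> arm_command([
  [-0.8, 0.37, 0.22, 0, 0, 0, 0],
  [-0.8, 0.37, 0.22, 0, 0, 0, 0],
  [-0.8, 0.37, 0.22, 0, 0, 0, 0],
  [-0.8, 0.37, 0.22, 0, 0, 0, 0],
  [-0.8, 0.37, 0.22, 0, 0, 0, 0],
  [-0.8, 0.37, 0.22, 0, 0, 0, 0],
  [-0.7, 0.37, 0.22, 0, 0, 0, 0],
  [-0.7, 0.37, 0.22, 0, 0, 0, 0],
])

```text
clock: 6.1
tcp_pos: [0.5246, -0.2077, 0.2988]
tcp_rot: [[0.122, 0.993, 0.0], [0.993, -0.122, 0.0], [0.0, 0.0, -1.0]]
wrist_force: [1.0, 0.2, 0.5]
finger_gap: 0.0869
finger_force: 0.0
```

```bash
python3 plan.py .524 -.207 .186 83 8
python3 - <<'E'
from h import *
robot.grab_frame("top")
for l,z in(("oil_bottle",0),("lamp_tail",.0135),("lamp",.0135)):
    for r in robot.spot_point("top",l)[:2]: print(l,r["confidence"],plane("top",r["point"],z).round(4))
E
```

```text
wrot/row [0.0, -0.0, 0.0]
[0.003, -0.003, 0.47]
[0.003, -0.003, 0.47]
[0.003, -0.003, 0.47]
[0.003, -0.003, 0.47]
[0.003, -0.003, 0.47]
[0.003, -0.003, 0.47]
[0.003, -0.003, 0.47]
[0.003, -0.003, 0.47]
[0.5246, -0.2077, 0.2988] yaw 83.02 F [1.0, 0.2, 0.5] 0.08691324346487736 6.1
oil_bottle 0.86 [[ 0.6818 -0.2724  0.    ]]
lamp_tail 0.86 [[ 0.5327 -0.1254  0.0135]]
lamp_tail 0.59 [[0.6922 0.1382 0.0135]]
lamp 0.92 [[ 0.5235 -0.2018  0.0135]]
```

>>> arm_command([
  [0.01, 0, 0.47, 0, 0, 0, 0],
  [0.01, 0, 0.47, 0, 0, 0, 0],
  [0.01, 0, 0.47, 0, 0, 0, 0],
  [0.01, 0, 0.47, 0, 0, 0, 0],
  [0.01, 0, 0.47, 0, 0, 0, 0],
  [0.01, 0, 0.47, 0, 0, 0, 0],
  [0.01, 0, 0.47, 0, 0, 0, 0],
  [0, 0, 0.45, 0, 0, 0, 0],
])

```text
clock: 7.3
tcp_pos: [0.5243, -0.2043, 0.186]
tcp_rot: [[0.122, 0.993, -0.0], [0.993, -0.122, 0.0], [0.0, -0.0, -1.0]]
wrist_force: [-0.0, -0.3, -0.0]
finger_gap: 0.0873
finger_force: 0.0
```

>>> arm_command([
  [0, 0, 0, 0, 0, 0, 0.6],
  [0, 0, 0, 0, 0, 0, 1],
  [0, 0, 0, 0, 0, 0, 1],
  [0, 0, 0, 0, 0, 0, 1],
  [0, 0, 0, 0, 0, 0, 1],
  [0, 0, 0, 0, 0, 0, 1],
  [0, 0, 0, 0, 0, 0, 1],
  [0, 0, 0, 0, 0, 0, 1],
], newtons=25)

```text
clock: 8.3
tcp_pos: [0.5244, -0.2043, 0.187]
tcp_rot: [[0.122, 0.993, 0.0], [0.993, -0.122, -0.0], [-0.0, 0.0, -1.0]]
wrist_force: [0.6, -0.3, -0.0]
finger_gap: 0.0215
finger_force: 25.0
```

>>> arm_command([
  [0, 0, -0.5, 0, 0, 0, 1],
  [0, 0, -0.6, 0, 0, 0, 1],
  [0.2, 0, -0.6, 0, 0, 0.02, 1],
  [0.4, 0, -0.6, 0, 0, 0.02, 1],
  [0.7, 0, -0.6, 0, 0, 0.02, 1],
  [1, 0, -0.5, 0, 0, 0.02, 1],
  [1, 0, -0.2, 0, 0, 0.01, 1],
  [1, 0, 0, 0, 0, 0, 1],
])

```text
clock: 9.3
tcp_pos: [0.548, -0.0762, 0.2971]
tcp_rot: [[0.211, 0.978, 0.003], [0.978, -0.211, -0.001], [-0.0, 0.003, -1.0]]
wrist_force: [0.4, -0.5, -1.0]
finger_gap: 0.0217
finger_force: 25.0
```

```bash
python3 plan.py .5631 .1878 .285 77.9 10
```

```text
wrot/row [0.0003, 0.0, -0.0001]
[0.871, -0.136, 0.04]
[0.871, -0.136, 0.04]
[0.871, -0.136, 0.04]
[0.871, -0.136, 0.04]
[0.871, -0.136, 0.04]
[0.871, -0.136, 0.04]
[0.871, -0.136, 0.04]
[0.871, -0.136, 0.04]
[0.871, -0.135, 0.04]
[0.871, -0.135, 0.04]
[0.548, -0.0762, 0.2971] yaw 77.83 F [0.4, -0.5, -1.0] 0.02165416983022771 9.3
```

>>> arm_command([
  [0.87, -0.14, 0.04, 0, 0, 0, 1],
  [0.87, -0.14, 0.04, 0, 0, 0, 1],
  [0.87, -0.14, 0.04, 0, 0, 0, 1],
  [0.87, -0.14, 0.04, 0, 0, 0, 1],
  [0.87, -0.14, 0.04, 0, 0, 0, 1],
  [0.87, -0.14, 0.04, 0, 0, 0, 1],
  [0.87, -0.14, 0.04, 0, 0, 0, 1],
  [0.87, -0.14, 0.04, 0, 0, 0, 1],
])

```text
clock: 10.3
tcp_pos: [0.5586, 0.135, 0.2867]
tcp_rot: [[0.211, 0.978, 0.001], [0.978, -0.211, 0.0], [0.0, 0.001, -1.0]]
wrist_force: [0.9, -0.5, -1.5]
finger_gap: 0.0211
finger_force: 25.0
```

>>> arm_command([
  [0.8, -0.14, 0.04, 0, 0, 0, 1],
  [0.6, -0.1, 0.04, 0, 0, 0, 1],
  [0.2, 0, 0, 0, 0, 0, 1],
  [0, 0, 0, 0, 0, 0, 1],
  [0, 0, 0, 0, 0, 0, 1],
  [0, 0, 0, 0, 0, 0, 1],
  [0, 0, 0, 0, 0, 0, 1],
  [0, 0, 0, 0, 0, 0, 1],
])

```text
clock: 11.3
tcp_pos: [0.562, 0.1819, 0.2829]
tcp_rot: [[0.211, 0.978, -0.0], [0.978, -0.211, -0.0], [-0.0, -0.0, -1.0]]
wrist_force: [-0.2, -0.4, -2.0]
finger_gap: 0.0213
finger_force: 25.0
```

```bash
cat > held.py <<'E'
import sys; from h import *
v=[.5655,.199,np.radians(77.9),.0935]; F=frame(*v[:3])
s=robot.observe();p=s["tcp_pos"];R=s["tcp_rot"];ax=p+R[:,2]*.1735;print("axis pt",ax.round(4),R[:,0].round(3),s["clock"])
q=frame(*v[:3]); a=v[2]; d=ax[:2]-v[:2];print("in cradle",d@[np.cos(a),np.sin(a)],d@[-np.sin(a),np.cos(a)],"yaw err",np.degrees(np.arctan2(R[1,0],R[0,0])-a))
out=[]
for n,(x,y,w,h) in(("top",(185,185,110,45)),("scene",(225,165,110,40))):
    im=np.mean([robot.grab_frame(n).astype(float) for _ in range(2)],0).astype(np.uint8)
    hsv=cv2.cvtColor(im,cv2.COLOR_RGB2HSV)
    for r in robot.spot_point(n,"lamp_tail")[:2]:
        print(n,"tail",r["point"],round(r["confidence"],2),"pred",proj(n,ax+R[:,0]*.08).round(1).tolist(), proj(n,ax+R[:,0]*.085).round(1).tolist())
    cr=cv2.resize(im[y:y+h,x:x+w],None,fx=7,fy=7,interpolation=cv2.INTER_CUBIC)
    def line(P,c):
        q=(((proj(n,P)-[x,y]+.5)*7)*16).astype(int); cv2.line(cr,q[0].tolist(),q[1].tolist(),c,1,cv2.LINE_AA,4)
    for w2 in(-.0135,.0135): line(ax+R[:,0]*np.array([[-.08],[.08]])+R[:,1]*w2,(0,255,0))
    for e in(-.08,.08,.064): line(ax+R[:,0]*e+R[:,1]*np.array([[-.0135],[.0135]]),(0,255,0))
    for w2 in(-.022,.022): line(F([[-.07,w2,.008],[.18,w2,.008]]),(255,0,255))
    for c in(-.042,.042): line(F([[c,-.0135,.053],[c,.0135,.053]]),(255,0,255))
    out.append(cr)
cv2.imwrite("pics/"+sys.argv[1],np.vstack(out)[:600,:,::-1])
E
python3 held.py held1.png
```

```text
axis pt [0.562  0.1819 0.1094] [ 0.211  0.978 -0.   ] 11.3
in cradle -0.017491878887268233 -0.0001812097833956804 yaw err -0.060390397126613635
top tail [280.9, 167.4] 0.47 pred [[232.9, 208.7]] [[231.0, 208.2]]
scene tail [247.2, 180.3] 0.79 pred [[246.3, 180.5]] [[245.5, 179.7]]
```

View pics/held1.png

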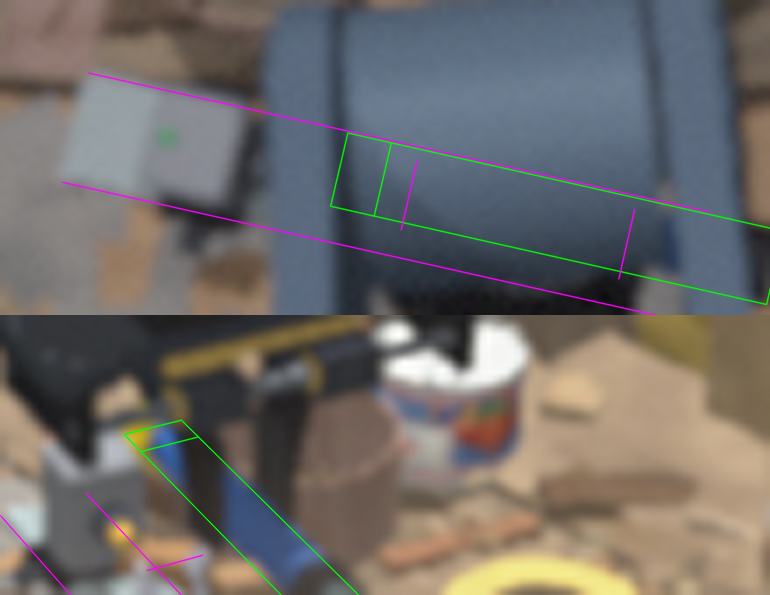

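The arm hides the lamp in the top view. In the scene view the yellow tail is at (140,435), about 1 px from the prediction, and the lamp runs along the green outline. I'll lower to just above the mouths and compare again.

>>> arm_command([
  [0.13, 0, 0.2, 0, 0, 0, 1],
  [0.14, 0, 0.2, 0, 0, 0, 1],
  [0, 0, 0.2, 0, 0, 0, 1],
  [0, 0, 0.2, 0, 0, 0, 1],
  [0, 0, 0.2, 0, 0, 0, 1],
  [0, 0, 0.15, 0, 0, 0, 1],
  [0, 0, 0, 0, 0, 0, 1],
  [0, 0, 0, 0, 0, 0, 1],
])

```text
clock: 12.6
tcp_pos: [0.5638, 0.19, 0.2486]
tcp_rot: [[0.21, 0.978, 0.0], [0.978, -0.21, 0.0], [0.0, 0.0, -1.0]]
wrist_force: [0.3, -0.1, -1.4]
finger_gap: 0.0213
finger_force: 25.0
```

```bash
cat > sc.py <<'E'
import sys; from h import *
v=[.5655,.199,np.radians(77.9)]; F=frame(*v)
s=robot.observe();p=s["tcp_pos"];R=s["tcp_rot"];ax=p+R[:,2]*.1735
a=v[2];d=ax[:2]-v[:2];print("in cradle",(d@[np.cos(a),np.sin(a)]).round(4),(d@[-np.sin(a),np.cos(a)]).round(4),"z",ax[2].round(4),s["clock"])
n="scene";x,y,w,h=222,168,66,60;k=10
im=np.mean([robot.grab_frame(n).astype(float) for _ in range(4)],0).astype(np.uint8)
cr=cv2.resize(im[y:y+h,x:x+w],None,fx=k,fy=k,interpolation=cv2.INTER_CUBIC)
def line(P,c):
    q=(((proj(n,P)-[x,y]+.5)*k)*16).astype(int); cv2.line(cr,q[0].tolist(),q[1].tolist(),c,1,cv2.LINE_AA,4)
e=R[:,0];off=-.002
# silhouette edges of barrel seen by this camera
o=-C[n]["R"].T@C[n]["t"]; view=ax-o; nrm=np.cross(e,view); nrm/=np.linalg.norm(nrm)
for sg in(-1,1): line(ax+e*np.array([[off-.064],[off+.064]])+nrm*.011*sg,(0,255,0))
line(ax+e*(off+.08)+nrm*np.array([[-.0135],[.0135]]),(0,255,0)); line(ax+e*(off-.08)+nrm*np.array([[-.0135],[.0135]]),(0,255,0))
for w2 in(-.022,.022): line(F([[-.07,w2,.008],[.105,w2,.008]]),(255,0,255))
line(F([[-.07,-.022,.008],[-.07,.022,.008]]),(255,0,255))
for c in(-.042,.042):
    for w2 in(-.0135,.0135): line(F([[c-.006,w2,.053],[c+.006,w2,.053]]),(255,0,255))
line(F([[.085,0,.036],[.1,0,.036]]),(255,0,255))
cv2.imwrite("pics/"+sys.argv[1],cr[:600,:,::-1])
E
python3 sc.py sc1.png
```

```text
in cradle -0.0091 -0.0003 z 0.0751 12.6
```

View pics/sc1.png

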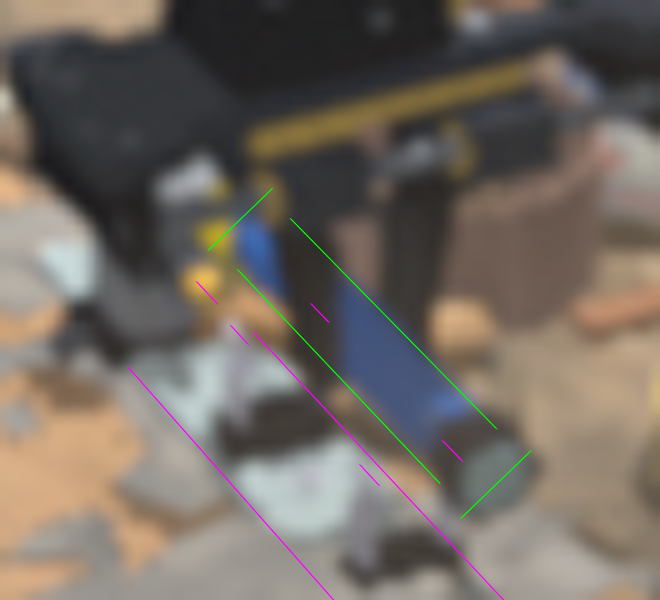

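The lamp matches its predicted outline within about 1 px (black end face at (487,480)). The near clip leaves' tops at (238,325) and (365,475) sit on the drawn ones, so the lateral fit is good. Lowering.

>>> arm_command([
  [0, 0, 0.1, 0, 0, 0, 1],
  [0, 0, 0.1, 0, 0, 0, 1],
  [0, 0, 0.1, 0, 0, 0, 1],
  [0, 0, 0.1, 0, 0, 0, 1],
  [0, 0, 0.1, 0, 0, 0, 1],
  [0, 0, 0.1, 0, 0, 0, 1],
  [0, 0, 0.05, 0, 0, 0, 1],
  [0, 0, 0, 0, 0, 0, 1],
])

```text
clock: 13.8
tcp_pos: [0.5637, 0.1901, 0.2288]
tcp_rot: [[0.21, 0.978, -0.0], [0.978, -0.21, -0.0], [-0.0, -0.0, -1.0]]
wrist_force: [1.0, 0.7, -1.2]
finger_gap: 0.021
finger_force: 25.0
```

>>> arm_command([
  [0, 0, 0.02, 0, 0, 0, 1],
  [0, 0, 0.02, 0, 0, 0, 1],
  [0, 0, 0.02, 0, 0, 0, 1],
  [0, 0, 0.02, 0, 0, 0, 1],
  [0, 0, 0.02, 0, 0, 0, 1],
  [0, 0, 0, 0, 0, 0, 1],
  [0, 0, 0, 0, 0, 0, 1],
  [0, 0, 0, 0, 0, 0, 1],
])

```text
clock: 14.8
tcp_pos: [0.5633, 0.1901, 0.2259]
tcp_rot: [[0.21, 0.978, -0.001], [0.978, -0.21, -0.0], [-0.0, -0.001, -1.0]]
wrist_force: [-3.3, 1.7, 2.1]
finger_gap: 0.0212
finger_force: 25.0
```

>>> arm_command([
  [0, -0.03, 0, 0, 0, 0, 1],
  [0, 0, 0, 0, 0, 0, 1],
  [0, 0, 0, 0, 0, 0, 1],
  [0, 0, 0, 0, 0, 0, 1],
  [0, 0, 0, 0, 0, 0, 1],
  [0, 0, 0, 0, 0, 0, 1],
  [0, 0, 0, 0, 0, 0, 1],
  [0, 0, 0, 0, 0, 0, 1],
])

```text
clock: 15.8
tcp_pos: [0.5629, 0.1902, 0.226]
tcp_rot: [[0.21, 0.978, 0.0], [0.978, -0.21, -0.0], [-0.0, 0.0, -1.0]]
wrist_force: [-1.8, -0.4, 0.8]
finger_gap: 0.0215
finger_force: 25.0
```

```bash
python3 -c "
from h import *
s=robot.observe();print(s['wrist_force'],s['wrist_torque'],s['tcp_pos'])"
```

```text
[-1.77638654 -0.35676728  0.84063817] [-0.24060341  0.3853074  -0.09963173] [0.56286477 0.19020238 0.22595682]
```

>>> arm_command([
  [0, -0.03, 0, 0, 0, 0, 1],
  [0, 0, 0.03, 0, 0, 0, 1],
  [0, 0, 0.03, 0, 0, 0, 1],
  [0, 0, 0.03, 0, 0, 0, 1],
  [0, 0, 0, 0, 0, 0, 1],
  [0, 0, 0, 0, 0, 0, 1],
  [0, 0, 0, 0, 0, 0, 1],
  [0, 0, 0, 0, 0, 0, 1],
])

```text
clock: 16.8
tcp_pos: [0.5625, 0.1905, 0.2244]
tcp_rot: [[0.21, 0.978, 0.002], [0.978, -0.21, 0.0], [0.001, 0.002, -1.0]]
wrist_force: [-1.8, 0.7, 7.3]
finger_gap: 0.021
finger_force: 25.0
```

```bash
python3 -c "
from h import *
s=robot.observe();print(s['wrist_force'],s['wrist_torque'],s['tcp_pos'])"
```

```text
[-1.83856227  0.74611276  7.27152894] [-0.07805335  0.30808033 -0.09554911] [0.56248136 0.19049748 0.22442938]
```

>>> arm_command([
  [0, -0.02, 0, 0, 0, 0.008, 1],
  [0, 0, 0.03, 0, 0, 0, 1],
  [0, 0, 0.03, 0, 0, 0, 1],
  [0, 0, 0.02, 0, 0, 0, 1],
  [0, 0, 0, 0, 0, 0, 1],
  [0, 0, 0, 0, 0, 0, 1],
  [0, 0, 0, 0, 0, 0, 1],
  [0, 0, 0, 0, 0, 0, 1],
])

```text
clock: 17.8
tcp_pos: [0.5625, 0.1906, 0.2231]
tcp_rot: [[0.217, 0.976, 0.005], [0.976, -0.217, 0.0], [0.001, 0.005, -1.0]]
wrist_force: [-2.1, -1.3, 12.4]
finger_gap: 0.0211
finger_force: 25.0
```

```bash
python3 -c "
from h import *
s=robot.observe();print(s['wrist_force'],s['wrist_torque'],s['tcp_pos'])"
```

```text
[-2.10707064 -1.25788684 12.39644768] [-0.06976562  0.34186687  0.01483776] [0.56249735 0.19064285 0.22313439]
```

>>> arm_command([
  [0, -0.02, 0, 0, 0, 0, 1],
  [0, 0, 0.02, 0, 0, 0, 1],
  [0, 0, 0.02, 0, 0, 0, 1],
  [0, 0, 0.02, 0, 0, 0, 1],
  [0, 0, 0, 0, 0, 0, 1],
  [0, 0, 0, 0, 0, 0, 1],
  [0, 0, 0, 0, 0, 0, 1],
  [0, 0, 0, 0, 0, 0, 1],
])

```text
clock: 18.8
tcp_pos: [0.5621, 0.1907, 0.2207]
tcp_rot: [[0.218, 0.976, 0.005], [0.976, -0.218, 0.0], [0.002, 0.005, -1.0]]
wrist_force: [-0.7, -0.7, 7.7]
finger_gap: 0.0212
finger_force: 25.0
```

```bash
python3 -c "
from h import *
s=robot.observe();print(s['wrist_force'],s['wrist_torque'],s['tcp_pos'])"
```

```text
[-0.69838405 -0.71357132  7.66132451] [-0.04694874  0.14561619 -0.06358889] [0.56209615 0.19070332 0.22067182]
```

>>> arm_command([
  [0, 0, 0.02, 0, 0, 0, 1],
  [0, 0, 0.02, 0, 0, 0, 1],
  [0, 0, 0.02, 0, 0, 0, 1],
  [0, 0, 0.02, 0, 0, 0, 1],
  [0, 0, 0.02, 0, 0, 0, 1],
  [0, 0, 0, 0, 0, 0, 1],
  [0, 0, 0, 0, 0, 0, 1],
  [0, 0, 0, 0, 0, 0, 1],
])

```text
clock: 19.8
tcp_pos: [0.5612, 0.1908, 0.216]
tcp_rot: [[0.218, 0.976, 0.002], [0.976, -0.218, 0.0], [0.001, 0.001, -1.0]]
wrist_force: [4.1, 0.7, -0.5]
finger_gap: 0.0212
finger_force: 25.0
```

>>> arm_command([
  [0, 0, 0.02, 0, 0, 0, 1],
  [0, 0, 0.02, 0, 0, 0, 1],
  [0, 0, 0.02, 0, 0, 0, 1],
  [0, 0, 0.02, 0, 0, 0, 1],
  [0, 0, 0.02, 0, 0, 0, 1],
  [0, 0, 0, 0, 0, 0, 1],
  [0, 0, 0, 0, 0, 0, 1],
  [0, 0, 0, 0, 0, 0, 1],
])

```text
clock: 20.8
tcp_pos: [0.5611, 0.1908, 0.2143]
tcp_rot: [[0.218, 0.976, 0.002], [0.976, -0.218, 0.0], [0.0, 0.002, -1.0]]
wrist_force: [2.5, -0.0, 8.8]
finger_gap: 0.021
finger_force: 25.0
```

```bash
python3 sc.py sc2.png; python3 -c "
from h import *
s=robot.observe();print(s['wrist_force'],s['wrist_torque'],s['tcp_pos'])"
```

```text
in cradle -0.0089 0.0023 z 0.0408 20.8
[2.19766391 0.83565557 8.25112982] [ 0.11378499 -0.33956726  0.00865642] [0.56106631 0.19079557 0.21433199]
```

View pics/sc2.png

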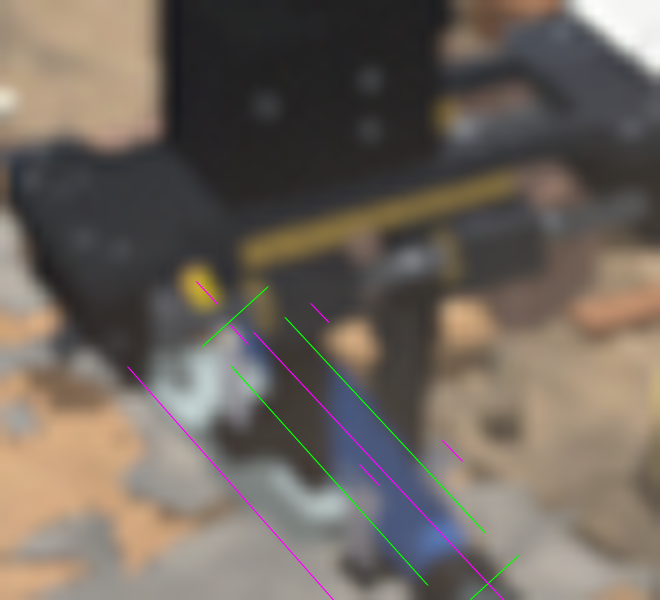

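>>> arm_command([
  [0, 0.03, 0, 0, 0, 0, 1],
  [0, 0, 0, 0, 0, 0, 1],
  [0, 0, 0, 0, 0, 0, 1],
  [0, 0, 0.02, 0, 0, 0, 1],
  [0, 0, 0, 0, 0, 0, 1],
  [0, 0, 0, 0, 0, 0, 1],
  [0, 0, 0, 0, 0, 0, 1],
  [0, 0, 0, 0, 0, 0, 1],
])

```text
clock: 22.0
tcp_pos: [0.5615, 0.1908, 0.2138]
tcp_rot: [[0.218, 0.976, 0.0], [0.976, -0.218, 0.0], [0.0, 0.0, -1.0]]
wrist_force: [1.2, 0.8, 9.1]
finger_gap: 0.0215
finger_force: 25.0
```

```bash
python3 -c "
from h import *
s=robot.observe();print(s['wrist_force'],s['wrist_torque'],s['tcp_pos'])"
```

```text
[1.15255402 0.78340085 9.08009219] [ 0.15312797 -0.15014423 -0.03054313] [0.56149105 0.19080616 0.21379366]
```

>>> arm_command([
  [0, 0, -0.04, 0, 0, 0, 1],
  [0, 0, 0, 0, 0, 0, 1],
  [0, 0, 0, 0, 0, 0, 0.5],
  [0, 0, 0, 0, 0, 0, 0.5],
  [0, 0, 0, 0, 0, 0, 0.5],
  [0, 0, 0, 0, 0, 0, 0.5],
  [0, 0, 0, 0, 0, 0, 0.5],
  [0, 0, 0, 0, 0, 0, 0.5],
])

```text
clock: 23.0
tcp_pos: [0.5616, 0.1905, 0.2136]
tcp_rot: [[0.218, 0.976, -0.0], [0.976, -0.218, -0.0], [-0.0, -0.0, -1.0]]
wrist_force: [1.2, -0.5, 0.6]
finger_gap: 0.0433
finger_force: 0.0
```

```bash
python3 sc.py sc3.png
```

```text
in cradle -0.0092 0.0021 z 0.0401 23.0
```

View pics/sc3.png

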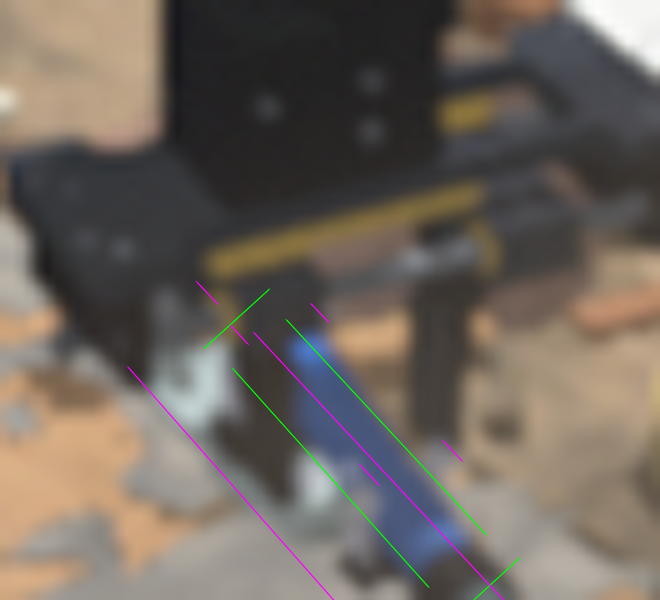

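The lamp stands in the clips (barrel from (310,350) to (460,540)), but the height is ambiguous here. I'll regrip centred on the axis and press gently to feel for the saddle.

>>> arm_command([
  [0, 0, 0.12, 0, 0, 0, 0.5],
  [0, 0, 0.12, 0, 0, 0, 0.5],
  [0, 0, 0.12, 0, 0, 0, 0.5],
  [0, 0, 0.03, 0, 0, 0, 0.5],
  [0, 0, 0, 0, 0, 0, 1],
  [0, 0, 0, 0, 0, 0, 1],
  [0, 0, 0, 0, 0, 0, 1],
  [0, 0, 0, 0, 0, 0, 1],
], newtons=40)

```text
clock: 24.2
tcp_pos: [0.5617, 0.1905, 0.2021]
tcp_rot: [[0.218, 0.976, 0.0], [0.976, -0.218, 0.0], [0.0, 0.0, -1.0]]
wrist_force: [-0.6, 0.2, 0.7]
finger_gap: 0.0208
finger_force: 39.9
```

>>> arm_command([
  [0, 0, 0.02, 0, 0, 0, 1],
  [0, 0, 0.02, 0, 0, 0, 1],
  [0, 0, 0.01, 0, 0, 0, 1],
  [0, 0, 0, 0, 0, 0, 1],
  [0, 0, 0, 0, 0, 0, 1],
  [0, 0, 0, 0, 0, 0, 1],
  [0, 0, 0, 0, 0, 0, 1],
  [0, 0, 0, 0, 0, 0, 1],
])

```text
clock: 25.2
tcp_pos: [0.5617, 0.1905, 0.2018]
tcp_rot: [[0.218, 0.976, 0.001], [0.976, -0.218, 0.0], [0.0, 0.001, -1.0]]
wrist_force: [-2.6, -0.1, 9.5]
finger_gap: 0.0207
finger_force: 39.9
```

```bash
python3 -c "
from h import *
s=robot.observe();print(s['wrist_force'],s['wrist_torque'],s['tcp_pos'])"
```

```text
[-2.56800118 -0.08191555  9.50320252] [-0.2057168   0.37152899 -0.05946554] [0.56174432 0.1904843  0.20183153]
```

>>> arm_command([
  [0, 0, 0.015, 0, 0, 0, 1],
  [0, 0, 0.015, 0, 0, 0, 1],
  [0, 0, 0, 0, 0, 0, 1],
  [0, 0, 0, 0, 0, 0, 1],
  [0, 0, 0, 0, 0, 0, 1],
  [0, 0, 0, 0, 0, 0, 1],
  [0, 0, 0, 0, 0, 0, 1],
  [0, 0, 0, 0, 0, 0, 1],
])

```text
clock: 26.2
tcp_pos: [0.5618, 0.1906, 0.2013]
tcp_rot: [[0.218, 0.976, 0.001], [0.976, -0.218, 0.0], [0.001, 0.001, -1.0]]
wrist_force: [-2.7, -0.2, 10.4]
finger_gap: 0.0209
finger_force: 39.8
```

```bash
python3 -c "
from h import *
s=robot.observe();print(s['wrist_force'],s['wrist_torque'],s['tcp_pos'])"
```

```text
[-2.74678999 -0.15820173 10.37653659] [-0.23392828  0.42623068 -0.10536839] [0.56183944 0.19059162 0.20129841]
```

>>> arm_command([
  [0, 0, -0.05, 0, 0, 0, 1],
  [0, 0, 0, 0, 0, 0, 0.5],
  [0, 0, 0, 0, 0, 0, 0.4],
  [0, 0, -0.3, 0, 0, 0, 0.4],
  [0, 0, -0.9, 0, 0, 0, 0.4],
  [0, 0, -1, 0, 0, 0, 0.4],
  [0, 0, -1, 0, 0, 0, 0.4],
  [0, 0, -0.8, 0, 0, 0, 0.4],
])

```text
clock: 27.2
tcp_pos: [0.5616, 0.1905, 0.3227]
tcp_rot: [[0.218, 0.976, 0.001], [0.976, -0.218, 0.0], [0.0, 0.001, -1.0]]
wrist_force: [-0.2, -0.3, 0.3]
finger_gap: 0.0524
finger_force: 0.0
```

```bash
cat > fin.py <<'E'
import sys;from h import *
v=[.5655,.199,np.radians(77.9)]; F=frame(*v); n="scene";x,y,w,h,k=222,168,66,60,10
im=np.mean([robot.grab_frame(n).astype(float) for _ in range(3)],0).astype(np.uint8)
for r in robot.spot_point(n,"lamp_tail")[:2]+robot.spot_point(n,"lamp")[:1]: print(r["point"],r["confidence"])
for z in(.036,.045): print(z,proj(n,F([[.069,0,z],[-.011,0,z],[-.091,0,z]])).round(1).tolist())
hsv=cv2.cvtColor(im,cv2.COLOR_RGB2HSV);B=(hsv[...,0]>100)&(hsv[...,0]<130)&(hsv[...,1]>90);B[:y]=0;B[y+h:]=0;B[:,:x]=0;B[:,x+w:]=0
ys,xs=np.nonzero(B);print("blue",len(xs),xs.min(),xs.max(),cv2.fitLine(np.c_[xs,ys].astype(np.float32),cv2.DIST_HUBER,0,.01,.01).ravel(),proj(n,F([[.05,0,.036],[-.07,0,.036]])))
cr=cv2.resize(im[y:y+h,x:x+w],None,fx=k,fy=k,interpolation=cv2.INTER_CUBIC)
def line(P,c):
    q=(((proj(n,P)-[x,y]+.5)*k)*16).astype(int); cv2.line(cr,q[0].tolist(),q[1].tolist(),c,1,cv2.LINE_AA,4)
ax=F([[-.011,0,.036]])[0];e=F([[1,0,0]])[0]-F([[0,0,0]])[0];o=-C[n]["R"].T@C[n]["t"];nr=np.cross(e,ax-o);nr/=np.linalg.norm(nr)
for s in(-1,1): line(ax+e*np.array([[-.064],[.064]])+nr*.011*s,(0,255,0))
for t in(-.08,-.064,.064,.08): line(ax+e*t+nr*np.array([[-.0135],[.0135]]),(0,255,0))
for c in(-.042,.042):
    for w2 in(-.0135,.0135): line(F([[c-.006,w2,.053],[c+.006,w2,.053]]),(255,0,255))
cv2.imwrite("pics/"+sys.argv[1],cr[:,:,::-1])
E
python3 fin.py fin1.png
```

```text
[243.5, 197.3] 0.66
[255.0, 214.9] 0.8
0.036 [[245.5, 200.3], [257.6, 213.3], [270.7, 227.4]]
0.045 [[245.5, 197.9], [257.6, 210.7], [270.7, 224.8]]
blue 162 246 265 [  0.5833343    0.81223214 254.81613    208.18707   ] [[248.28889475 203.32209665]
 [267.13270592 223.57368144]]
```

View pics/fin1.png

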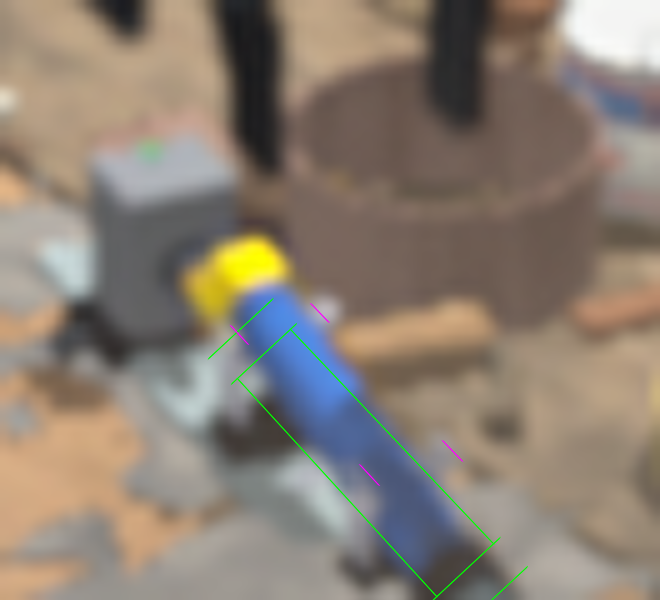

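The picture shows the lamp pitched: the black end is down in the far clip, near (430,570). The yellow tail is still high at (235,275), where a seated lamp would be near (240,328), so the charger clip hasn't snapped. I'll regrip nearer the charger clip and press there.

>>> arm_command([
  [0.5, 0, 0.2, 0, 0, 0, 0.4],
  [0.47, 0, 0.6, 0, 0, 0, 0.4],
  [0, 0, 0.9, 0, 0, 0, 0.4],
  [0, 0, 0.9, 0, 0, 0, 0.4],
  [0, 0, 0.7, 0, 0, 0, 0.4],
  [0, 0, 0.4, 0, 0, 0, 0.4],
  [0, 0, 0.1, 0, 0, 0, 0.4],
  [0, 0, 0, 0, 0, 0, 0.5],
])

```text
clock: 28.45
tcp_pos: [0.5681, 0.2192, 0.207]
tcp_rot: [[0.218, 0.976, 0.0], [0.976, -0.218, 0.0], [0.0, 0.0, -1.0]]
wrist_force: [-0.2, -1.0, 0.0]
finger_gap: 0.048
finger_force: 0.0
```

>>> arm_command([
  [0, 0, 0, 0, 0, 0, 0.8],
  [0, 0, 0, 0, 0, 0, 1],
  [0, 0, 0, 0, 0, 0, 1],
  [0, 0, 0, 0, 0, 0, 1],
  [0, 0, 0, 0, 0, 0, 1],
  [0, 0, 0.02, 0, 0, 0, 1],
  [0, 0, 0.02, 0, 0, 0, 1],
  [0, 0, 0, 0, 0, 0, 1],
], newtons=40)

```text
clock: 29.45
tcp_pos: [0.5683, 0.219, 0.2065]
tcp_rot: [[0.218, 0.976, 0.001], [0.976, -0.218, 0.0], [0.001, 0.001, -1.0]]
wrist_force: [-0.1, 0.2, 5.4]
finger_gap: 0.0205
finger_force: 40.0
```

```bash
cat > o.py <<'E'
from h import *
s=robot.observe();print(s['wrist_force'].round(2),s['wrist_torque'].round(3),s['tcp_pos'].round(4),s['clock'])
E
python3 o.py
```

```text
[-0.13  0.19  5.36] [-0.099  0.171 -0.061] [0.5683 0.219  0.2065] 29.45
```

>>> arm_command([
  [0, 0, 0.02, 0, 0, 0, 1],
  [0, 0, 0.02, 0, 0, 0, 1],
  [0, 0, 0.02, 0, 0, 0, 1],
  [0, 0, 0, 0, 0, 0, 1],
  [0, 0, 0, 0, 0, 0, 1],
  [0, 0, 0, 0, 0, 0, 1],
  [0, 0, 0, 0, 0, 0, 1],
  [0, 0, 0, 0, 0, 0, 1],
])

```text
clock: 30.45
tcp_pos: [0.5684, 0.2193, 0.205]
tcp_rot: [[0.218, 0.976, 0.002], [0.976, -0.218, 0.001], [0.001, 0.002, -1.0]]
wrist_force: [-0.7, 1.4, 5.3]
finger_gap: 0.0208
finger_force: 40.0
```

```bash
python3 o.py
```

```text
[-0.7   1.44  5.34] [-0.148  0.189 -0.091] [0.5684 0.2193 0.205 ] 30.45
```

>>> arm_command([
  [0, 0, 0.02, 0, 0, 0, 1],
  [0, 0, 0.02, 0, 0, 0, 1],
  [0, 0, 0.02, 0, 0, 0, 1],
  [0, 0, 0.02, 0, 0, 0, 1],
  [0, 0, 0.02, 0, 0, 0, 1],
  [0, 0, 0, 0, 0, 0, 1],
  [0, 0, 0, 0, 0, 0, 1],
  [0, 0, 0, 0, 0, 0, 1],
])

```text
clock: 31.45
tcp_pos: [0.5685, 0.2193, 0.2012]
tcp_rot: [[0.218, 0.976, 0.002], [0.976, -0.218, 0.001], [0.001, 0.002, -1.0]]
wrist_force: [2.4, 5.4, 4.2]
finger_gap: 0.0207
finger_force: 40.1
```

```bash
python3 o.py
```

```text
[2.37 5.35 4.24] [ 0.384 -0.23   0.059] [0.5685 0.2193 0.2012] 31.45
```

>>> arm_command([
  [0, 0, 0.02, 0, 0, 0, 1],
  [0, 0, 0.02, 0, 0, 0, 1],
  [0, 0, 0.02, 0, 0, 0, 1],
  [0, 0, 0, 0, 0, 0, 1],
  [0, 0, 0, 0, 0, 0, 1],
  [0, 0, 0, 0, 0, 0, 1],
  [0, 0, 0, 0, 0, 0, 1],
  [0, 0, 0, 0, 0, 0, 1],
])

```text
clock: 32.45
tcp_pos: [0.5683, 0.2189, 0.1992]
tcp_rot: [[0.218, 0.976, 0.001], [0.976, -0.218, 0.0], [0.0, 0.001, -1.0]]
wrist_force: [2.9, 3.3, 2.3]
finger_gap: 0.0209
finger_force: 40.1
```

```bash
python3 o.py
```

```text
[2.91 3.26 2.33] [ 0.256 -0.377  0.082] [0.5683 0.2189 0.1992] 32.45
```

>>> arm_command([
  [0, 0, 0.02, 0, 0, 0, 1],
  [0, 0, 0.02, 0, 0, 0, 1],
  [0, 0, 0.02, 0, 0, 0, 1],
  [0, 0, 0, 0, 0, 0, 1],
  [0, 0, 0, 0, 0, 0, 1],
  [0, 0, 0, 0, 0, 0, 1],
  [0, 0, 0, 0, 0, 0, 1],
  [0, 0, 0, 0, 0, 0, 1],
])

```text
clock: 33.45
tcp_pos: [0.5684, 0.2188, 0.1987]
tcp_rot: [[0.218, 0.976, 0.002], [0.976, -0.218, 0.0], [0.0, 0.001, -1.0]]
wrist_force: [1.7, 3.0, 9.0]
finger_gap: 0.021
finger_force: 40.1
```

```bash
python3 o.py
```

```text
[1.65 3.03 8.97] [ 0.21  -0.105  0.   ] [0.5684 0.2188 0.1987] 33.45
```

>>> arm_command([
  [0, 0, 0.02, 0, 0, 0, 1],
  [0, 0, 0.01, 0, 0, 0, 1],
  [0, 0, 0, 0, 0, 0, 1],
  [0, 0, 0, 0, 0, 0, 1],
  [0, 0, 0, 0, 0, 0, 1],
  [0, 0, 0, 0, 0, 0, 1],
  [0, 0, 0, 0, 0, 0, 1],
  [0, 0, 0, 0, 0, 0, 1],
])

```text
clock: 34.45
tcp_pos: [0.5683, 0.2189, 0.1986]
tcp_rot: [[0.218, 0.976, 0.002], [0.976, -0.218, 0.0], [0.001, 0.002, -1.0]]
wrist_force: [0.9, 2.1, 14.3]
finger_gap: 0.0211
finger_force: 40.1
```

```bash
python3 o.py
```

```text
[ 0.9   2.08 14.26] [ 0.157  0.152 -0.001] [0.5683 0.2189 0.1986] 34.45
```

>>> arm_command([
  [0, 0, -0.09, 0, 0, 0, 1],
  [0, 0, 0, 0, 0, 0, 0.5],
  [0, 0, 0, 0, 0, 0, 0.4],
  [0, 0, -0.3, 0, 0, 0, 0.4],
  [0, 0, -0.9, 0, 0, 0, 0.4],
  [-0.3, 0, -1, 0, 0, 0, 0.4],
  [-0.4, 0, -1, 0, 0, 0, 0.4],
  [-0.3, 0, -0.8, 0, 0, 0, 0.4],
])

```text
clock: 35.45
tcp_pos: [0.5609, 0.1891, 0.3206]
tcp_rot: [[0.218, 0.976, -0.001], [0.976, -0.218, -0.0], [-0.0, -0.001, -1.0]]
wrist_force: [1.0, -0.6, -0.2]
finger_gap: 0.0521
finger_force: 0.0
```

```bash
python3 fin.py fin2.png
python3 - <<'E'
from h import *
im=cv2.imread("pics/fin2.png");hsv=cv2.cvtColor(im,cv2.COLOR_BGR2HSV)
Y=(hsv[...,0]>22)&(hsv[...,0]<36)&(hsv[...,1]>170)&(hsv[...,2]>150)
ys,xs=np.nonzero(Y);print("yellow",len(xs),xs.mean()/10+221.5,ys.mean()/10+167.5)
v=[.5655,.199,np.radians(77.9)];print(proj("scene",frame(*v)([[.061,0,.036],[.061,0,.046]])))
E
python3 o.py
```

```text
[246.1, 199.9] 0.56
[257.5, 213.9] 0.87
0.036 [[245.5, 200.3], [257.6, 213.3], [270.7, 227.4]]
0.045 [[245.5, 197.9], [257.6, 210.7], [270.7, 224.8]]
blue 127 247 265 [  0.6798868   0.7333171 254.70404   209.3645   ] [[248.28889475 203.32209665]
 [267.13270592 223.57368144]]
yellow 2416 245.09225993377484 198.11129966887418
[[246.6780543  201.59064935]
 [246.64336777 198.81832406]]
[ 0.51 -0.67 -0.29] [-0.104  0.1    0.006] [0.5609 0.1897 0.3186] 35.7
```

The numeric check shows the lamp level: line slope 1.079 against 1.075 predicted, tail point within 1 px of its seated place, and steep force on the saddles. Regripping at its middle and sliding.

>>> arm_command([
  [0, 0.02, 0.5, 0, 0, 0, 0.4],
  [0, 0, 0.9, 0, 0, 0, 0.4],
  [0, 0, 1, 0, 0, 0, 0.4],
  [0, 0, 0.9, 0, 0, 0, 0.4],
  [0, 0, 0.5, 0, 0, 0, 0.4],
  [0, 0, 0.15, 0, 0, 0, 0.4],
  [0, 0, 0, 0, 0, 0, 0.8],
  [0, 0, 0, 0, 0, 0, 1],
])

```text
clock: 36.7
tcp_pos: [0.5624, 0.1896, 0.2016]
tcp_rot: [[0.218, 0.976, 0.002], [0.976, -0.218, 0.0], [0.001, 0.002, -1.0]]
wrist_force: [0.3, 1.1, -0.1]
finger_gap: 0.0395
finger_force: 0.0
```

>>> arm_command([
  [0, 0, 0, 0, 0, 0, 1],
  [0, 0, 0, 0, 0, 0, 1],
  [0.01, 0, 0, 0, 0, 0, 1],
  [0.02, 0, 0, 0, 0, 0, 1],
  [0.02, 0, 0, 0, 0, 0, 1],
  [0.02, 0, 0, 0, 0, 0, 1],
  [0.02, 0, 0, 0, 0, 0, 1],
  [0.02, 0, 0, 0, 0, 0, 1],
])

```text
clock: 37.7
tcp_pos: [0.5627, 0.1909, 0.2014]
tcp_rot: [[0.217, 0.976, -0.001], [0.976, -0.217, -0.004], [-0.004, -0.0, -1.0]]
wrist_force: [-1.5, -9.1, 6.6]
finger_gap: 0.0213
finger_force: 40.0
```

```bash
cat > o.py <<'E'
from h import *
s=robot.observe();R=s['tcp_rot'];d=s['tcp_pos'][:2]-[.5655,.199];e=[.2096,.9778]
print("tool F",(R.T@s['wrist_force']).round(2),s['wrist_torque'].round(3),"cradle x mm",(d@e*1e3).round(2),"z",s['tcp_pos'][2].round(4),s['clock'])
E
python3 o.py
```

```text
tool F [-9.27  0.54 -6.55] [-1.571  0.305 -0.06 ] cradle x mm -8.47 z 0.2014 37.7
```

>>> arm_command([
  [0.01, 0, -0.03, 0, 0, 0, 1],
  [0.02, 0, 0, 0, 0, 0, 1],
  [0.02, 0, 0, 0, 0, 0, 1],
  [0.02, 0, 0, 0, 0, 0, 1],
  [0.02, 0, 0, 0, 0, 0, 1],
  [0.02, 0, 0, 0, 0, 0, 1],
  [0.02, 0, 0, 0, 0, 0, 1],
  [0, 0, 0, 0, 0, 0, 1],
])

```text
clock: 38.7
tcp_pos: [0.5636, 0.1956, 0.2015]
tcp_rot: [[0.217, 0.976, -0.001], [0.976, -0.217, -0.002], [-0.002, -0.0, -1.0]]
wrist_force: [0.2, -5.2, 0.8]
finger_gap: 0.0205
finger_force: 40.0
```

```bash
python3 o.py
```

```text
tool F [-5.03  1.31 -0.78] [-1.03   0.098 -0.034] cradle x mm -3.71 z 0.2015 38.7
```

>>> arm_command([
  [0.01, 0, 0, 0, 0, 0, 1],
  [0.01, 0, 0, 0, 0, 0, 1],
  [0.01, 0, 0, 0, 0, 0, 1],
  [0.01, 0, 0, 0, 0, 0, 1],
  [0.01, 0, 0, 0, 0, 0, 1],
  [0.01, 0, 0, 0, 0, 0, 1],
  [0.01, 0, 0, 0, 0, 0, 1],
  [0.01, 0, 0, 0, 0, 0, 1],
])

```text
clock: 39.7
tcp_pos: [0.5641, 0.1979, 0.2015]
tcp_rot: [[0.217, 0.976, -0.001], [0.976, -0.217, -0.002], [-0.002, -0.001, -1.0]]
wrist_force: [0.2, -6.1, 2.1]
finger_gap: 0.0211
finger_force: 40.0
```

```bash
python3 o.py
```

```text
tool F [-5.96  1.52 -2.06] [-1.036  0.149 -0.015] cradle x mm -1.38 z 0.2015 39.7
```

>>> arm_command([
  [0.01, 0, -0.01, 0, 0, 0, 1],
  [0.01, 0, 0, 0, 0, 0, 1],
  [0.01, 0, 0, 0, 0, 0, 1],
  [0.01, 0, 0, 0, 0, 0, 1],
  [0.01, 0, 0, 0, 0, 0, 1],
  [0.01, 0, 0, 0, 0, 0, 1],
  [0.01, 0, 0, 0, 0, 0, 1],
  [0.01, 0, 0, 0, 0, 0, 1],
])

```text
clock: 40.7
tcp_pos: [0.5646, 0.2013, 0.2018]
tcp_rot: [[0.218, 0.976, -0.0], [0.976, -0.218, 0.0], [-0.0, -0.0, -1.0]]
wrist_force: [0.4, -2.0, -6.4]
finger_gap: 0.0214
finger_force: 40.0
```

```bash
python3 o.py
```

```text
tool F [-1.89  0.8   6.42] [-0.467 -0.154 -0.02 ] cradle x mm 2.05 z 0.2018 40.7
```

>>> arm_command([
  [0, 0, 0.02, 0, 0, 0, 1],
  [0.01, 0, 0, 0, 0, 0, 1],
  [0.01, 0, 0, 0, 0, 0, 1],
  [0.01, 0, 0, 0, 0, 0, 1],
  [0.01, 0, 0, 0, 0, 0, 1],
  [0.01, 0, 0, 0, 0, 0, 1],
  [0.01, 0, 0, 0, 0, 0, 1],
  [0.01, 0, 0, 0, 0, 0, 1],
])

```text
clock: 41.7
tcp_pos: [0.5651, 0.2032, 0.2015]
tcp_rot: [[0.218, 0.976, 0.0], [0.976, -0.218, -0.0], [-0.0, 0.0, -1.0]]
wrist_force: [0.4, -4.2, -0.1]
finger_gap: 0.0211
finger_force: 40.0
```

```bash
python3 o.py
```

```text
tool F [-4.01  1.29  0.15] [-0.879  0.082 -0.021] cradle x mm 3.98 z 0.2015 41.7
```

>>> arm_command([
  [0.01, 0, 0, 0, 0, 0, 1],
  [0.01, 0, 0, 0, 0, 0, 1],
  [0.01, 0, 0, 0, 0, 0, 1],
  [0.01, 0, 0, 0, 0, 0, 1],
  [0.01, 0, 0, 0, 0, 0, 1],
  [0.01, 0, 0, 0, 0, 0, 1],
  [0.01, 0, 0, 0, 0, 0, 1],
  [0, 0, 0, 0, 0, 0, 1],
])

```text
clock: 42.7
tcp_pos: [0.5656, 0.2052, 0.2015]
tcp_rot: [[0.218, 0.976, 0.0], [0.976, -0.218, -0.0], [-0.0, 0.0, -1.0]]
wrist_force: [0.5, -5.7, -0.8]
finger_gap: 0.0209
finger_force: 40.0
```

```bash
python3 o.py
```

```text
tool F [-5.42  1.77  0.78] [-0.933 -0.009 -0.057] cradle x mm 6.11 z 0.2015 42.7
```

>>> arm_command([
  [0.01, 0, 0, 0, 0, 0, 1],
  [0.01, 0, 0, 0, 0, 0, 1],
  [0.01, 0, 0, 0, 0, 0, 1],
  [0.01, 0, 0, 0, 0, 0, 1],
  [0.01, 0, 0, 0, 0, 0, 1],
  [0, 0, 0, 0, 0, 0, 1],
  [0, 0, 0, 0, 0, 0, 1],
  [0, 0, 0, 0, 0, 0, 1],
])

```text
clock: 43.7
tcp_pos: [0.5659, 0.2067, 0.2015]
tcp_rot: [[0.218, 0.976, 0.0], [0.976, -0.218, -0.0], [-0.0, 0.0, -1.0]]
wrist_force: [0.4, -5.4, -0.3]
finger_gap: 0.0209
finger_force: 40.0
```

```bash
python3 o.py
```

```text
tool F [-5.13  1.6   0.3 ] [-0.97   0.036 -0.061] cradle x mm 7.61 z 0.2015 43.7
```

>>> arm_command([
  [0.01, 0, 0, 0, 0, 0, 1],
  [0.01, 0, 0, 0, 0, 0, 1],
  [0.01, 0, 0, 0, 0, 0, 1],
  [0.01, 0, 0, 0, 0, 0, 1],
  [0.01, 0, 0, 0, 0, 0, 1],
  [0, 0, 0, 0, 0, 0, 1],
  [0, 0, 0, 0, 0, 0, 1],
  [0, 0, 0, 0, 0, 0, 1],
])

```text
clock: 44.7
tcp_pos: [0.5662, 0.2075, 0.2015]
tcp_rot: [[0.218, 0.976, -0.001], [0.976, -0.218, -0.001], [-0.002, -0.0, -1.0]]
wrist_force: [-0.2, -7.7, 0.5]
finger_gap: 0.0209
finger_force: 40.0
```

```bash
python3 o.py
```

```text
tool F [-7.52  1.48 -0.48] [-1.388  0.071 -0.076] cradle x mm 8.46 z 0.2015 44.7
```

Touch: the force along the lamp rose about 2.4 N, and the lamp moved only 0.85 of 1.5 mm. About 1 mm more.

>>> arm_command([
  [0.01, 0, 0, 0, 0, 0, 1],
  [0.01, 0, 0, 0, 0, 0, 1],
  [0.01, 0, 0, 0, 0, 0, 1],
  [0.01, 0, 0, 0, 0, 0, 1],
  [0, 0, 0, 0, 0, 0, 1],
  [0, 0, 0, 0, 0, 0, 1],
  [0, 0, 0, 0, 0, 0, 1],
  [0, 0, 0, 0, 0, 0, 1],
])

```text
clock: 45.7
tcp_pos: [0.5664, 0.2084, 0.2015]
tcp_rot: [[0.217, 0.976, -0.001], [0.976, -0.217, -0.002], [-0.002, -0.0, -1.0]]
wrist_force: [-0.1, -8.3, -0.1]
finger_gap: 0.0208
finger_force: 40.0
```

```bash
python3 o.py
```

```text
tool F [-8.08  1.65  0.07] [-1.536  0.111 -0.067] cradle x mm 9.42 z 0.2015 45.7
```

>>> arm_command([
  [0.013, 0, 0, 0, 0, 0, 1],
  [0, 0, 0, 0, 0, 0, 1],
  [0, 0, 0, 0, 0, 0, 1],
  [-0.02, 0, 0, 0, 0, 0, 1],
  [-0.02, 0, 0, 0, 0, 0, 1],
  [-0.01, 0, 0, 0, 0, 0, 1],
  [0, 0, 0, 0, 0, 0, 1],
  [0, 0, 0, 0, 0, 0, 1],
])

```text
clock: 46.7
tcp_pos: [0.5663, 0.2083, 0.2015]
tcp_rot: [[0.218, 0.976, 0.0], [0.976, -0.218, -0.0], [-0.0, 0.0, -1.0]]
wrist_force: [0.5, -5.9, 1.4]
finger_gap: 0.0209
finger_force: 40.0
```

```bash
python3 o.py
```

```text
tool F [-5.62  1.77 -1.42] [-0.878  0.08  -0.078] cradle x mm 9.26 z 0.2015 46.7
```

>>> arm_command([
  [-0.02, 0, 0, 0, 0, 0, 1],
  [0, 0, 0, 0, 0, 0, 0.6],
  [0, 0, 0, 0, 0, 0, 0.5],
  [0, 0, 0, 0, 0, 0, 0.4],
  [0, 0, 0, 0, 0, 0, 0.4],
  [0, 0, -0.3, 0, 0, 0, 0.4],
  [0, 0, -0.9, 0, 0, 0, 0.4],
  [0, 0, -1, 0, 0, 0, 0.4],
])

```text
clock: 47.7
tcp_pos: [0.566, 0.2077, 0.2682]
tcp_rot: [[0.218, 0.976, -0.001], [0.976, -0.218, -0.0], [-0.0, -0.001, -1.0]]
wrist_force: [-0.1, -0.4, 0.2]
finger_gap: 0.0524
finger_force: 0.0
```

>>> arm_command([
  [0, 0, -1, 0, 0, 0, 0.4],
  [0, 0, -1, 0, 0, 0, 0.4],
  [0, 0, -0.6, 0, 0, 0, 0.4],
  [0, 0, 0, 0, 0, 0, 0.4],
  [0, 0, 0, 0, 0, 0, 0.4],
  [0, 0, 0, 0, 0, 0, 0.4],
  [0, 0, 0, 0, 0, 0, 0.4],
  [0, 0, 0, 0, 0, 0, 0.4],
])

```text
clock: 48.7
tcp_pos: [0.5661, 0.2077, 0.3448]
tcp_rot: [[0.218, 0.976, -0.001], [0.976, -0.218, -0.0], [-0.0, -0.001, -1.0]]
wrist_force: [-0.7, -0.7, -0.1]
finger_gap: 0.0522
finger_force: 0.0
```

```bash
python3 o.py; python3 fin.py fin3.png
python3 - <<'E'
from h import *
v=[.5655,.199,np.radians(77.9)];print(proj("scene",frame(*v)([[.09,0,.036],[.01,0,.036]])))
E
```

```text
tool F [-0.8  -0.58  0.09] [-0.098  0.076 -0.061] cradle x mm 8.63 z 0.3448 48.7
[240.7, 200.6] 0.51
[411.7, 285.3] 0.22
[252.6, 212.1] 0.87
0.036 [[245.5, 200.3], [257.6, 213.3], [270.7, 227.4]]
0.045 [[245.5, 197.9], [257.6, 210.7], [270.7, 224.8]]
blue 145 243 264 [  0.6904536   0.7233767 253.5096    207.8035   ] [[248.28889475 203.32209665]
 [267.13270592 223.57368144]]
[[242.51767571 197.11858159]
 [254.30466415 209.78790956]]
```

```bash
python3 -c "
from bench import robot
print(robot.sign_off())"
```

```text
the job is handed in; nothing more can be done
None
```

The lamp is seated level in both clips, with its tail pressing the brass contact in by an estimated 1 to 1.4 mm, and was released and handed in at about 49 s. The far clip snapped first, so I regripped about 30 mm off the lamp's middle, beyond the 10 mm advised, to snap the charger clip; measured push stayed under about 15 N.

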